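Box the cracked horse mussel for the night

TASK

Pack the cracked horse mussel away for the night: take the probe that is still leaning in the open specimen box and stand it, rubber tip down, in the white holder cup; lay the mussel gently, without dropping it, from the blue kidney dish onto the cork bed of the box, and slide the lid fully home over it. Leave the cup and the dish standing, and the other things on the table where they are.

Things in the scene. Friction and masses are not known exactly. Their poses are not given: they have to be found in the camera images.
- specimen_box: Fixed open brown wooden box with pale sliding lid, 164 wide (its x), 386 long (its y -136 to +250), 98 high. Origin on the table under the centre of the cork bed, z up. Along y: end wall to -128; narrow compartment to -66, floor 6 high; divider to -60, top 82; cork compartment to +60; cross wall, then closed deck, top 86. Side walls x 74 to 82, top 98, with lips over the lid reaching in to x 70.
- cork_bed (a point): Centre of the cork surface inside the box, 44 above the table; the cork is 148 (box x) by 120 (box y).
- lid (a joint): Slide of the plywood lid (150 x 204 x 6 mm, top face 93 above the table) along the box's y, in m. 0 = fully home: both compartments covered, leading edge flush with the end wall. Grows as the lid opens towards the box's +y over the deck, to 0.245. Starts 0.19 to 0.24. About 1.5 N of friction; stays where it is left.
- lid_knob (a point): Top of the round brass knob on the lid; moves with the lid. Knob 22 mm across, 21 tall, from 93 to 114 above the table; this point is on its axis, 114 above the table, on the box's centre line, 72 mm from the lid's leading edge.
- probe: Loose aluminium rod with black rubber tip, 185 mm long, 10 across (round tip 12), 40 g. Origin at the end of the tip; its z runs up the shaft. Starts leaning 36 degrees from vertical towards the box's -y: tip in the bottom corner of the narrow compartment against the divider, shaft resting in the finger notch about 95 mm up from the tip, the upper 85 mm free outside the box.
- holder_cup: White stoneware cup with a thin blue band, straight round wall, 56 mm across, 100 high, inside 48 mm across, inner floor 6 above its foot; open at the top, empty, loose, 0.3 to 0.5 kg. Origin at the centre of its foot. It stands in one of two places, the brass plumb bob in the other.
- kidney_dish: Blue enamel kidney dish, 245 mm long (its x) x 140 wide over the rim x 38 high, inner floor 3 above the table, loose, 0.35 kg. Origin on the table below the middle of the floor; the hollow side of the kidney looks to its -y.
- mussel: Loose dark brown horse mussel, valves shut, pale crack on top: 82 mm long (its x), 45 wide (its y; sides upright between 11 and 21 mm height, near parallel over the middle 35 mm), 32 high, 60 to 130 g. Origin at the centre of its underside, z up. Starts in the middle of the kidney dish, lying roughly across it. Fragile: a fall of over about 25 mm counts as dropped.
- mussel_center (a point): Middle of the mussel, 16 mm above its underside.
- plumb_bob: Bystander: brass plumb bob standing on its flat cap, point up, 38 mm across, 108 high. Origin at the centre of its foot.
- sample_jar: Bystander: glass jar with black cap, 68 across, 95 high. Origin at the centre of its foot.
- petri_dish: Bystander: covered glass petri dish, 95 across, 17 high. Origin at the centre of its foot.
- caliper: Bystander: steel caliper lying flat, 222 long (its x), 80 wide at the jaws, up to 14 high. Origin on the table below its beam.
- notch (a point): Bottom of the finger notch (16 mm wide) in the middle of the box's end wall: 81 above the table, on the inner face of the wall. The wall beside the notch is 86 high.
Not all that is in view belongs to the job. Several things look just like the mussel: the one meant starts nearest to the robot's base.

How it is judged (in metres and radians):
At the end, for the whole second after the job is handed in: Lid home within 4 mm; mussel at rest on the cork bed, its middle inside the cork compartment, 50 to 75 mm above the table; probe at rest in the holder cup, rubber tip within 20 mm above the cup's foot, leaning at most 0.45 rad; cup and dish upright within 0.1 rad (value of joint lid below 0.004 m and x of mussel_center in the frame of specimen_box between -0.074 and 0.074 m and y of mussel_center in the frame of specimen_box between -0.06 and 0.06 m and z of mussel_center in the frame of specimen_box between 0.05 and 0.075 m and z of probe in the frame of holder_cup between 0 and 0.02 m and horizontal distance between probe and holder_cup below 0.026 m and angle between probe's own z axis and vertical below 0.45 rad and angle between each of holder_cup, kidney_dish's own z axis and vertical below 0.1 rad and linear speed of mussel below 0.02 m/s and linear speed of probe below 0.03 m/s); the robot touches nothing.
It fails at once if The mussel is dropped: it falls free, out of the fingers, faster than 0.7 m/s (a fall of more than about 25 mm) (contact force between the fingers and mussel below 0.05 N and linear speed of mussel above 0.7 m/s).
It fails at once if The holder cup or the kidney dish is tipped over (more than 0.5 rad) (angle between any of holder_cup, kidney_dish's own z axis and vertical above 0.5 rad).
It fails at once if A bystander (plumb bob, sample jar, petri dish, caliper) is moved more than 30 mm (distance of any of plumb_bob, sample_jar, petri_dish, caliper from where it was at the start of the episode above 0.03 m).
It also fails if it takes over 72 s, if anything falls off the work surface, if the arm or the gripper's body presses on something with over 40 N, if the wrist force passes 120 N, or if a joint passes its speed limit or range.

ROBOT

A 6-joint arm with a two-finger parallel gripper is mounted at the origin on the work surface. World frame = base frame: x ahead of the robot, y to its left, z up, the work surface at z = 0. Lengths are in m, angles in degrees, forces in N, time in s.
With the tool pointing down it reaches from about 0.3 to 0.75 m from the base axis. Payload 8.5 kg.
Tool frame: the origin (TCP) lies midway between the tips of the shut fingers; the grasp point (between the pads) lies 19 mm behind it; z points along the fingers, y is the line along which they close (so a half turn about z gives the same grasp; the last joint's range is limited). The gripper opens to 85 mm and grips with 20 to 120 N. Pads are 22 mm wide; open, the fingers measure 114 mm over their backs; the gripper's body (76 mm by 85 mm) begins 54 mm behind the grasp point. The pads swing forward as they close: fully open they stand 13 mm farther back than shut.
Start: joints at [51.148, 21.807, 74.336, -0, 83.858, -12.336], TCP at [0.246, 0.492, 0.231] pointing down, gripper open.
Joint ranges: [-178.18, 178.18], [-50.72, 133.34], [12.68, 142.11], [-81.47, 261.47], [9.98, 163.14], [-165.26, 165.26]. Speed limits (degrees/s): [136.94, 136.94, 180, 180, 180, 180].

INTERFACE

Orientations are given as a 3x3 rotation matrix whose columns are the frame's x, y, z axes.
In Python, from rig import env gives the robot as it stands. The module is installed in compiled form; this text tells all that it offers.
- The arm moves only by the tool jog_arm, never from a script. Its argument "targets" is a list of rows, each a list of 6 numbers: the shift along the tool's x, y, z in cm, then the turn, a rotation vector about the tool's x, y, z in degrees. A call has 1 to 8 rows; each row is the pose to reach, as a shift and turn from the pose commanded when the call began, along the tool's axes at that moment; what a row does not reach only later rows make up. A row lasts 1/12 s, in which the tool goes at most 41.7 mm and 7.16 degrees, less where a joint would pass 70% of its speed; a pose out of reach is approached as far as the arm can. A call with a gripper value outside its range is refused whole. "hand" is the opening, from 0 (shut) to 1 (fully open), set as the call begins (left out, the last holds). The fingers move at their own pace and stop on an object; "newtons" is the grip in N (left out, the last holds). Time passes only in rows, so rows that repeat a pose let the fingers close. It gives the time, the measured TCP pose, the force, the opening and the grip force at its end, in the units of the state.
- env.observe(): the state, without advancing time (a new reading comes with each control period).
- env.get_image(name): name is "scene" or "top" or "wrist"; returns a dict with "frame" (480x640x3 uint8, red, green, blue), "depth" (480x640 float32, m along the optical axis (not along the pixel's ray), 0 where there is no reading), "fovy" (degrees; the focal length in pixels is half the picture's height over the tangent of half this angle, whatever the lens; pixels are square), "cx", "cy" (the principal point, pixels), "cam_to_world" (4x4, takes a point from camera to world coordinates). Camera axes: x right, y down, z forward; pixel columns grow to the right and rows downward; lengths in m; the calibration is good to about 2 mm. The wrist camera is an equidistant fisheye: a pixel r from the principal point sees the ray r / f radians off the axis. A picture is of the moment at which its call begins.
- env.close_job(): hands the job in; it is judged then, once.
Trained networks look in the newest picture that a camera, given by its name, has taken for a name from the list of things; names that differ only in an ending like _2 or _b are one class to them, and where a whole thing is asked for, a point or a joint stands for the part that bears it (a point fixed in the world has none). Each returns a list of dicts, best first, with "score" (0 to 1); they miss things now and then, are a little off and sometimes report something else, mostly with a low value. They report only what shows in the picture. A call takes as long as a camera call. They do not tell look-alikes from the thing itself.
- env.regions_of(camera, target): "pixels" (480x640 bool, what is visible of it) and "point" ([row, column] in pixels, amid what is visible of it).
The state is a dict: "time_s": time; "q": joint angles; "qvel": joint speeds; "joint_efforts": joint torques, N m; "position": TCP position; "tool_rot": TCP orientation; "ft_force": force on the tool from outside, world axes, zero at the start; "wrist_torque": the same for the moment, N m; "grip_width": finger opening in m; "gripper_force": force on a finger pad.
Only numpy, scipy, OpenCV 4.12 (cv2) and the standard library are available. Lean on these libraries where they do the work, as an engineer would, in place of code of your own. Each camera call takes 0.05 s, during which the arm holds its last target. There are 200 camera calls.

## Working session

There is one attempt and no reset: what is moved stays moved. The work goes in short steps, Python scripts to look and compute and a tool call to move; the robot and the scene stay as the last step left them, time stands still between calls to the robot, and variables do not carry over. Pictures are saved under pics/ and viewed, at most 10 in all, crops included, and the job is handed in when it is done.

Besides the shell and the picture viewer there is one more tool, called after "Emit:" in YAML: its name, and indented under it one key for each argument. jog_arm: Moves the arm, as the interface text tells. Its arguments: {"type":"object","properties":{"targets":{"type":"array","items":{"type":"array","items":{"type":"number"}}},"hand":{"type":"number"},"newtons":{"type":"number"}},"required":["targets"]}

```bash
mkdir -p pics
cat > h.py <<'E'
import numpy as np, cv2
from rig import env
def pts(im, mask=None):
    d=im["depth"]; h,w=d.shape; f=h/2/np.tan(np.radians(im["fovy"])/2)
    v,u=np.mgrid[:h,:w]; x=(u-im["cx"])/f; y=(v-im["cy"])/f
    P=np.stack([x*d,y*d,d],-1); T=np.array(im["cam_to_world"])
    return P@T[:3,:3].T+T[:3,3]
def save(n,img,s=1):
    cv2.imwrite("pics/"+n,cv2.cvtColor(cv2.resize(img,None,fx=s,fy=s),cv2.COLOR_RGB2BGR))
E
python3 - <<'E'
from h import *
np.set_printoptions(precision=4,suppress=True)
a=[]
for c in("top","scene"):
    im=env.get_image(c); save(c+"0.png",im["frame"]); P=pts(im)
    print(c,im["fovy"],np.array(im["cam_to_world"])[:3].tolist())
    for n in ["specimen_box","lid","lid_knob","probe","holder_cup","kidney_dish","mussel","plumb_bob","sample_jar","petri_dish","caliper"]:
        for r in env.regions_of(c,n)[:6]:
            if r["score"]<.3: continue
            m=r["pixels"]&(im["depth"]>0); q=P[m]
            if len(q)<5: continue
            print(n,round(r["score"],2),np.round(r["point"]),m.sum(),"med",np.median(q,0),"lo",np.percentile(q,3,0),"hi",np.percentile(q,97,0))
print(env.observe())
E
```

```text
top 43.75601696848845 [[-0.014119184560890109, -0.9762977417592054, 0.21597075742611926, 0.2271537521067841], [-0.9998858496690125, 0.012623711787559512, -0.008302381127218615, 0.09903114231408165], [0.0053792433494395065, -0.21606332714410553, -0.9763645335654132, 1.5348720361990942]]
specimen_box 0.78 [248. 356.] 11701 med [ 0.564  -0.0026  0.087 ] lo [ 0.4115 -0.1809  0.0029] hi [0.7155 0.1687 0.0996]
lid 0.8 [218. 320.] 4447 med [0.639  0.0848 0.0917] lo [ 0.5501 -0.0105  0.0854] hi [0.7324 0.1819 0.0986]
lid_knob 0.71 [216. 322.] 4435 med [0.6389 0.0847 0.0916] lo [ 0.5499 -0.0103  0.0855] hi [0.7317 0.1823 0.0984]
probe 0.67 [295. 415.] 179 med [ 0.4248 -0.139   0.0949] lo [ 0.3832 -0.1612  0.0188] hi [ 0.4744 -0.1129  0.1539]
probe 0.5 [244. 356.] 11852 med [ 0.5645 -0.0018  0.0869] lo [ 0.4115 -0.1797  0.0024] hi [0.7169 0.1696 0.0996]
holder_cup 0.57 [231. 504.] 699 med [ 0.6043 -0.3792  0.0572] lo [ 0.5767 -0.404   0.0008] hi [ 0.6281 -0.3513  0.1013]
kidney_dish 0.96 [287. 205.] 3828 med [0.4953 0.3921 0.0028] lo [ 0.3918  0.321  -0.0046] hi [0.611  0.4603 0.0401]
mussel 0
[... 3071 characters left out ...]
i [0.3881 0.2142 0.0151]
caliper 0.73 [230. 343.] 277 med [0.368  0.1678 0.0078] lo [0.3279 0.0685 0.0017] hi [0.3894 0.2146 0.0156]
{'time_s': 1.2, 'q': array([ 51.1464,  21.8071,  74.3373,  -0.0001,  83.8591, -12.3362]), 'qvel': array([-0.048 , -0.0639, -0.0135,  0.0786,  0.0325,  0.1104]), 'joint_efforts': array([  0.0009, -44.8347, -23.1464,  -0.0001,   0.0005,   0.    ]), 'position': array([0.2455, 0.4921, 0.2313]), 'tool_rot': array([[-0.8948,  0.4465, -0.    ],
       [ 0.4465,  0.8948, -0.    ],
       [ 0.    , -0.0001, -1.    ]]), 'ft_force': array([1.0226, 0.0587, 0.6906]), 'wrist_torque': array([-0.0358,  0.0829,  0.0243]), 'gripper_force': 0.0, 'grip_width': 0.08560185487620715}
```

Run:
```python
import cv2
i=cv2.imread("pics/top0.png");cv2.imwrite("pics/top0c.png",cv2.resize(i[150:370,90:540],(800,391),interpolation=cv2.INTER_CUBIC))
cv2.imwrite("pics/mus.png",cv2.resize(i[180:350,100:270],(600,600),interpolation=cv2.INTER_CUBIC))
```

```text
(no output)
```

View pics/top0c.png

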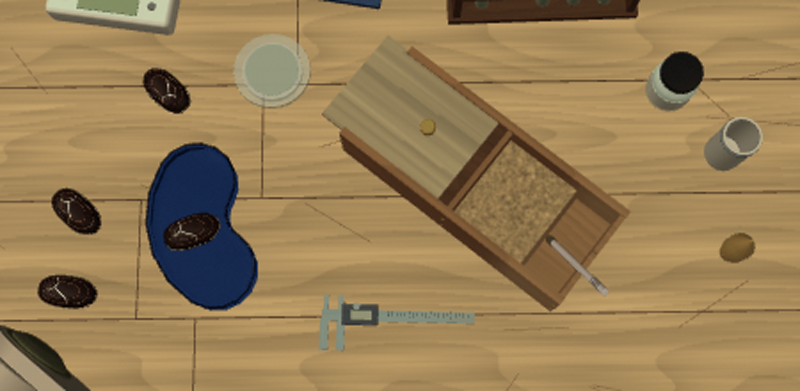

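View pics/mus.png

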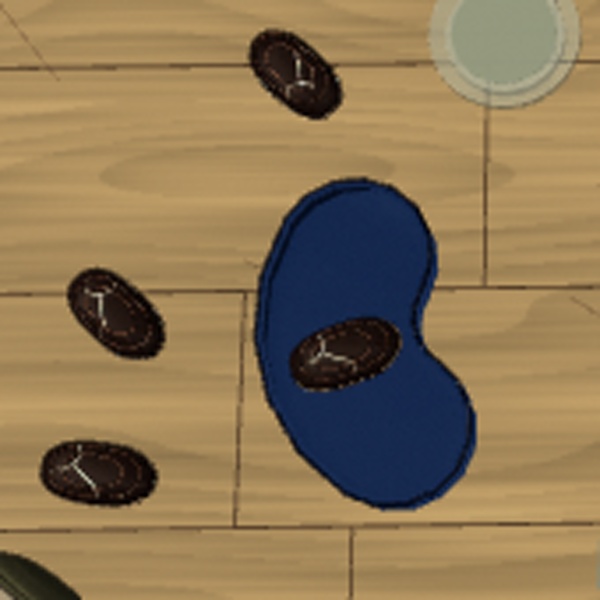

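View pics/scene0.png

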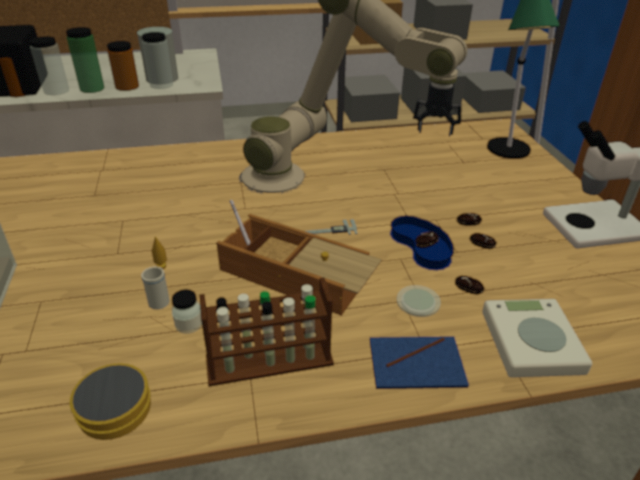

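The look-alikes, as top-view (row, col): A (279,196) in the blue dish, B (204,186), C (270,132) and D (319,128) on the table. A is the one meant. It is 0.63 m from the base (D is 0.70 m) and it lies in the dish, which the crop confirms. The cup is at (231,504) and the bob at (286,504). The probe leans out of the box at (295,415).

Run:
```python
from h import *
from scipy.optimize import least_squares
np.set_printoptions(precision=4,suppress=True)
for c in("top","scene"):
    im=env.get_image(c); P=pts(im); ok=im["depth"]>0
    R=lambda n:env.regions_of(c,n)
    m=R("specimen_box")[0]["pixels"]|R("lid")[0]["pixels"]
    k=cv2.morphologyEx((m&ok).astype(np.uint8),cv2.MORPH_OPEN,np.ones((9,9)))>0
    q=P[k]; q=q[(q[:,2]>.076)&(q[:,2]<.104)]
    r=cv2.minAreaRect((q[:,:2]*1000).astype(np.float32)); b=cv2.boxPoints(r)
    print(c,"rect",r,b.tolist())
    w,h=r[1]; e=[b[1]-b[0],b[2]-b[1]]; L=max(e,key=np.linalg.norm); L=L/np.linalg.norm(L)
    if L[0]<0: L=-L
    C=np.array(r[0])-L*max(w,h)/2; O=C+L*136
    print("yaxis ang",np.degrees(np.arctan2(L[1],L[0])),"origin",O,"slide",max(w,h)-204)
    X=np.array([L[1],-L[0]]); d=P[...,:2]*1000-O; bx=d@X; by=d@L
    s=ok&(abs(bx)<40)&(by<-85)&(by>-200)&(P[...,2]>.06)&((by<-142)|(P[...,2]>.092))
    s&=~((P[...,2]<.08))
    q=np.c_[bx[s],by[s],P[s][:,2]*1000]
    if len(q)>8:
        print("probe n",len(q)); A=np.polyfit(q[:,2],q[:,:2],1);print("bx,by at z=81,119,150:",[A[0]*z+A[1] for z in(81,119,150)],q[:,2].max())
    kn=ok&(abs(bx)<30)&(P[...,2]>.103)&(by>0); 
    if kn.any(): print("knob",np.median(P[kn],0),"bx,by",np.median(bx[kn]),np.median(by[kn]),kn.sum())
    for n,zl,rad in(("holder_cup",.094,.028),("plumb_bob",.03,.01)):
        q=P[R(n)[0]["pixels"]&ok]; q=q[q[:,2]>zl]
        (x,y),rr=cv2.minEnclosingCircle((q[:,:2]*1000).astype(np.float32)); print(n,x,y,rr,len(q),np.percentile(q[:,2],95))
    for r in R("mussel"):
        q=P[r["pixels"]&ok]
        if np.hypot(*(np.median(q,0)[:2]-[.495,.4]))<.04:
            t=q[q[:,2]>.014]; print("mussel",r["score"],cv2.minAreaRect((t[:,:2]*1000).astype(np.float32)),np.percentile(t[:,2],95))
```

```text
top rect ((570.0287475585938, 0.3379364013671875), (425.5300598144531, 166.45980834960938), 50.74363708496094) [[370.94610595703125, -111.74363708496094], [499.83966064453125, -217.0779571533203], [769.1113891601562, 112.41950988769531], [640.2178344726562, 217.7538299560547]]
yaxis ang 50.743637 origin [521.4525 -59.1029] slide 221.53005981445312
probe n 72
bx,by at z=81,119,150: [array([ -21.6833, -115.9425]), array([ -31.1415, -140.9889]), array([ -38.8574, -161.4216])] 156.5871921923425
knob [0.6186 0.0625 0.112 ] bx,by -1.3918992213937245 155.8759057858277 65
holder_cup 603.1843872070312 -378.9095764160156 28.893198013305664 104 0.10350568710208993
plumb_bob 453.1099548339844 -376.66754150390625 19.42869758605957 228 0.09753272757131175
mussel 0.67 ((491.628173828125, 402.284423828125), (44.281734466552734, 81.01778411865234), 17.85731315612793) 0.03756400094536696
scene rect ((569.0391845703125, -2.79443359375), (427.9922180175781, 174.35482788085938), 50.87339401245117) [[366.3717346191406, -113.79055786132812], [501.6280822753906, -223.81475830078125], [771.7066650390625, 108.20169067382812], [636.4503173828125, 218.22589111328125]]
yaxis ang 50.873386 origin [519.8208 -63.3002] slide 223.99221801757812
probe n 93
bx,by at z=81,119,150: [array([ -19.036 , -112.7355]), array([ -28.8515, -137.7772]), array([ -36.859 , -158.2059])] 160.89548253677322
knob [0.6237 0.0588 0.1136] bx,by 3.6303157594522477 160.745712648969 59
holder_cup 605.2247314453125 -382.7521057128906 31.796018600463867 164 0.10375880567442608
plumb_bob 458.762939453125 -378.2030029296875 19.186973571777344 284 0.09881587630276674
mussel 0.83 ((495.6283874511719, 399.9913635253906), (43.63933563232422, 79.44194793701172), 20.245532989501953) 0.03952710712086111
```

Run:
```python
from h import *
np.set_printoptions(precision=1,suppress=True)
out=[]
a=np.radians(50.8); L=np.array([np.cos(a),np.sin(a)]); X=np.array([L[1],-L[0]]); O=np.array([521,-61.])
for c in("top","scene"):
    im=env.get_image(c); P=pts(im)*1000; ok=im["depth"]>0
    d=P[...,:2]-O; bx=d@X; by=d@L; z=P[...,2]
    bev=np.zeros((580,400,3),np.uint8)
    s=ok&(z>-10)&(abs(bx)<99)&(by>-200)&(by<85)
    for x,y,zz,col in sorted(zip(bx[s],by[s],z[s],map(tuple,im["frame"][s])),key=lambda t:t[2]):
        cv2.circle(bev,(int(200+2*x),int(175-2*y)),3,tuple(map(int,col)),-1)
    for x in(-82,0,82): cv2.line(bev,(200+2*x,0),(200+2*x,579),(255,0,0),1)
    for y in(-136,-60,60): cv2.line(bev,(0,175-2*y),(399,175-2*y),(255,0,0),1)
    out.append(bev)
    for lo in range(105,165,10):
        t=ok&(z>lo)&(z<=lo+10)&(abs(bx)<60)&(by<-60)&(by>-220)
        if t.sum(): print(c,lo+5,t.sum(),np.median(bx[t]),np.median(by[t]),np.median(P[t][:,:2],0))
    for yy in range(-130,250,40):
        t=ok&(abs(by-yy)<15)&(abs(bx)<100)&(z>96)
        q=bx[t]; print(yy,np.percentile(q[q<0],[5,50,95]) if (q<0).sum()>5 else None,np.percentile(q[q>0],[5,50,95]) if (q>0).sum()>5 else None)
save("bev.png",np.hstack(out))
```

```text
top 110 13 -29.40830783665838 -133.43670923149497 [ 413.2 -145.3]
top 120 11 -31.143116808555227 -139.80678358212037 [ 407.  -148.4]
top 130 19 -36.41764554995944 -147.11460134385666 [ 400.2 -152.3]
top 140 7 -40.991966889816 -153.3226807929423 [ 392.5 -154.7]
top 150 22 -41.933812184568296 -162.28459120391938 [ 386.2 -159.8]
top 160 5 -42.89390874921983 -166.16473201507313 [ 383.  -163.5]
-130 [-80.3 -33.2 -24.9] [68.9 73.2 80.2]
-90 [-83.1 -78.  -72.3] [68.1 74.2 79.4]
-50 [-82.3 -76.8 -71.8] [69.  74.7 79.7]
-10 [-83.2 -77.7 -71.8] [68.8 74.4 80.7]
30 [-83.  -76.8 -71.5] [69.3 75.2 79.7]
70 [-83.2 -77.9 -72. ] [68.4 74.5 79.9]
110 [-82.7 -71.8  -3.5] [11.4 69.8 79. ]
150 [-82.4 -40.6  -1.7] [ 1.3 48.6 78.9]
190 [-82.3 -72.4  -8.2] [ 9.1 52.9 79.7]
230 [-82.6 -72.6  -9.4] [15.8 68.9 79.9]
scene 110 16 -27.855110395591623 -136.84676807524932 [ 413.6 -149.5]
scene 120 13 -27.884145861845894 -141.93423578040515 [ 409.7 -151.5]
scene 130 15 -30.42083129040269 -147.76292104564894 [ 404.3 -155.2]
scene 140 19 -34.855359343653035 -154.26066590961693 [ 396.7 -159.4]
scene 150 14 -38.07527962556456 -161.4014417792032 [ 390.5 -161.5]
scene 160 7 -38.15760063118203 -166.1019841868313 [ 386.6 -163.5]
-130 [-81.7 -30.  -19.3] [70.6 78.5 83. ]
-90 [-83.2 -75.3 -66.9] [69.2 79.3 84.9]
-50 [-83.2 -75.6 -70. ] [69.9 77.8 83.8]
-10 [-85.1 -74.7 -68.7] [69.  78.1 83.5]
30 [-81.7 -75.7 -69.3] [70.8 77.  82.2]
70 [-82.7 -75.1 -68.4] [69.1 78.2 82.5]
110 [-80.4 -54.5  -5.9] [ 9.  54.4 81.7]
150 [-80.4 -55.5  -2. ] [ 2.1 36.2 81.8]
190 [-78.8 -52.1  -4.1] [ 2.8 44.6 80.3]
230 [-81.2 -62.7  -6.1] [ 2.9 57.7 81.7]
```

View pics/bev.png

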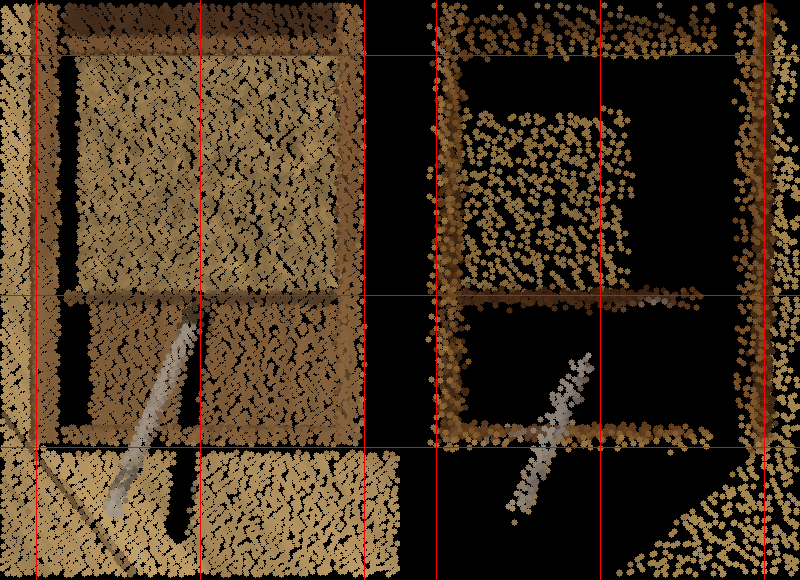

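The box fit is good: cork centre (521, -61) mm, box y axis at 50.8°. The bird's-eye view shows the probe beside the notch rather than in it. Its tip is near box (-3,-70) and its top near (-42,-167), at 160 mm height. Next is the mussel.

```bash
cat >> h.py <<'E'
from scipy.spatial.transform import Rotation as Ro
def down(psi):
    c,s=np.cos(np.radians(psi)),np.sin(np.radians(psi))
    return np.array([[-s,c,0],[c,s,0],[0,0,-1.]])
def chain(poses,p=None,R=None):
    o=env.observe()
    if p is None: p,R=o["position"],o["tool_rot"]
    p=np.array(p)
    for q,S in poses:
        q=np.array(q); d=R.T@(q-p)*100; r=np.degrees(Ro.from_matrix(R.T@S).as_rotvec())
        print(np.round(d,2),np.round(r,1),"rows",round(max(np.linalg.norm(d)/4.17,np.linalg.norm(r)/7.16),1)); p,R=q,S
E
python3 -c "
from h import *
D=down
chain([((.493,.401,.12),D(19)),((.493,.401,.002),D(19)),((.493,.401,.16),D(19)),((.521,-.061,.16),D(-39.2)),((.521,-.061,.047),D(-39.2))])"
```

```text
[-26.21   2.89  11.13] [-0.  -0.  44.5] rows 6.9
[ 0.   0.  11.8] [0. 0. 0.] rows 2.8
[  0.    0.  -15.8] [0. 0. 0.] rows 3.8
[-44.59 -12.39   0.  ] [ 0.   0.  58.2] rows 11.1
[ 0.   0.  11.3] [0. 0. 0.] rows 2.7
```

Emit:
jog_arm:
  targets:
    - [-26.2, 2.9, 11.1, 0, 0, 44.5]
    - [-26.2, 2.9, 11.1, 0, 0, 44.5]
    - [-26.2, 2.9, 11.1, 0, 0, 44.5]
    - [-26.2, 2.9, 11.1, 0, 0, 44.5]
    - [-26.2, 2.9, 11.1, 0, 0, 44.5]
    - [-26.2, 2.9, 11.1, 0, 0, 44.5]
    - [-26.2, 2.9, 11.1, 0, 0, 44.5]
    - [-26.2, 2.9, 11.1, 0, 0, 44.5]
  hand: 1

```text
time_s: 2.57
position: [0.4973, 0.3977, 0.1167]
tool_rot: [[-0.319, 0.948, -0.002], [0.948, 0.319, -0.003], [-0.002, -0.003, -1.0]]
ft_force: [-0.5, -0.7, -0.2]
grip_width: 0.0854
gripper_force: 0.0
```

Run:
```python
from h import *
np.set_printoptions(precision=4,suppress=True)
o=env.observe();print(o["time_s"],o["position"],o["tool_rot"],o["q"])
im=env.get_image("wrist");f=240/np.tan(np.radians(im["fovy"])/2);T=np.array(im["cam_to_world"])
best=None
for r in env.regions_of("wrist","mussel"):
    v,u=np.where(r["pixels"]);x=u-im["cx"];y=v-im["cy"];rr=np.hypot(x,y)+1e-9;th=rr/f
    ray=np.stack([np.sin(th)*x/rr,np.sin(th)*y/rr,np.cos(th)],1)@T[:3,:3].T
    t=(.019-T[2,3])/ray[:,2];q=T[:3,3]+ray*t[:,None]
    print(r["score"],r["point"],len(v),cv2.minAreaRect((q[:,:2]*1000).astype(np.float32)))
```

```text
2.5667 [0.4973 0.3977 0.1167] [[-0.3188  0.9478 -0.0024]
 [ 0.9478  0.3188 -0.0026]
 [-0.0017 -0.0031 -1.    ]] [28.0454 35.9034 69.2249 -0.0708 75.0626  9.4729]
0.76 [24.7, 447.1] 5107 ((528.4973754882812, 565.7201538085938), (82.40520477294922, 41.0682258605957), 27.261741638183594)
0.67 [232.2, 323.0] 6853 ((493.1083068847656, 401.24462890625), (46.59609603881836, 85.27119445800781), 20.002239227294922)
0.61 [2.6, 266.6] 201 ((409.96875, 539.0020141601562), (23.741121292114258, 5.204880237579346), 14.574853897094727)
0.6 [263.0, 580.5] 3803 ((708.486328125, 447.6588439941406), (88.9821548461914, 56.32863998413086), 39.25571060180664)
```

Emit:
jog_arm:
  targets:
    - [0, 0, 4, 0, 0, 0]
    - [0, 0, 8, 0, 0, 0]
    - [0, 0, 10.5, 0, 0, 0]
    - [0, 0, 11.8, 0, 0, 0]
    - [0, 0, 11.8, 0, 0, 0]
    - [0, 0, 11.8, 0, 0, 0]

```text
time_s: 3.17
position: [0.4923, 0.4019, 0.0031]
tool_rot: [[-0.327, 0.945, 0.0], [0.945, 0.327, 0.0], [0.0, 0.0, -1.0]]
ft_force: [0.2, 0.2, 1.2]
grip_width: 0.0854
gripper_force: 0.0
```

Emit:
jog_arm:
  targets:
    - [0, 0, 0, 0, 0, 0]
    - [0, 0, 0, 0, 0, 0]
    - [0, 0, 0, 0, 0, 0]
    - [0, 0, 0, 0, 0, 0]
    - [0, 0, 0, 0, 0, 0]
    - [0, 0, 0, 0, 0, 0]
    - [0, 0, 0, 0, 0, 0]
    - [0, 0, 0, 0, 0, 0]
  hand: 0
  newtons: 30

```text
time_s: 3.83
position: [0.4932, 0.4014, 0.0037]
tool_rot: [[-0.325, 0.946, 0.001], [0.946, 0.325, 0.001], [0.0, 0.002, -1.0]]
ft_force: [-1.7, -0.5, 6.0]
grip_width: 0.0434
gripper_force: 30.3
```

Emit:
jog_arm:
  targets:
    - [0, 0, -2, 0, 0, 0]
    - [0, 0, -5, 0, 0, 0]
    - [0, 0, -9, 0, 0, 0]
    - [0, 0, -13, 0, 0, 0]
    - [0, 0, -15.8, 0, 0, 0]
    - [0, 0, -15.8, 0, 0, 0]

```text
time_s: 4.33
position: [0.4949, 0.4023, 0.1677]
tool_rot: [[-0.325, 0.946, 0.011], [0.946, 0.325, 0.006], [0.002, 0.012, -1.0]]
ft_force: [1.0, -0.7, -0.8]
grip_width: 0.0432
gripper_force: 31.1
```

Emit:
jog_arm:
  targets:
    - [-3, -1, 0, 0, 0, 5]
    - [-7, -2, 0, 0, 0, 12]
    - [-11, -3, 0, 0, 0, 19]
    - [-15, -4, 0, 0, 0, 26]
    - [-19, -5, 0, 0, 0, 33]
    - [-23, -6, 0, 0, 0, 40]
    - [-27, -7, 0, 0, 0, 47]
    - [-31, -8, 0, 0, 0, 54]

```text
time_s: 5.0
position: [0.5177, 0.08, 0.1603]
tool_rot: [[0.579, 0.816, 0.0], [0.816, -0.579, 0.0], [0.0, 0.0, -1.0]]
ft_force: [1.3, 0.1, -0.7]
grip_width: 0.0433
gripper_force: 31.1
```

```bash
python3 -c "
from h import *
o=env.observe();print(o['time_s'],o['position'],o['grip_width'],o['gripper_force'],o['ft_force'],o['qvel'])
D=down;import numpy as np
R0=D(19)@Ro.from_rotvec([0,0,np.radians(54)]).as_matrix();p0=np.array([.493,.401,.16])+D(19)@[-.31,-.08,0];print(p0)
chain([((.521,-.061,.16),D(-39.2)),((.521,-.061,.047),D(-39.2))],p0,R0)"
```

```text
5.0 [0.51767159 0.08001938 0.16034252] 0.04327722574660839 31.067332964303205 [ 1.34778896  0.14662948 -0.71760464] [-54.99282121  -4.3806701    7.2070017   -0.10350917  -3.3914667
  28.94703495]
[0.51828464 0.08184379 0.16      ]
[-11.55   8.42   0.  ] [0.  0.  4.2] rows 3.4
[ 0.   0.  11.3] [0. 0. 0.] rows 2.7
```

Emit:
jog_arm:
  targets:
    - [-4, 3, 0, 0, 0, 2]
    - [-8, 6, 0, 0, 0, 4.2]
    - [-10.5, 7.8, 0, 0, 0, 4.2]
    - [-11.5, 8.4, 0, 0, 0, 4.2]
    - [-11.5, 8.4, 0, 0, 0, 4.2]
    - [-11.5, 8.4, 0, 0, 0, 4.2]

```text
time_s: 5.5
position: [0.5206, -0.061, 0.1602]
tool_rot: [[0.634, 0.773, -0.0], [0.773, -0.634, 0.0], [0.0, -0.0, -1.0]]
ft_force: [-0.3, -0.1, -1.0]
grip_width: 0.0433
gripper_force: 31.1
```

Emit:
jog_arm:
  targets:
    - [0, 0, 3, 0, 0, 0]
    - [0, 0, 6, 0, 0, 0]
    - [0, 0, 8.5, 0, 0, 0]
    - [0, 0, 10, 0, 0, 0]
    - [0, 0, 10.9, 0, 0, 0]
    - [0, 0, 11.3, 0, 0, 0]
    - [0, 0, 11.4, 0, 0, 0]
    - [0, 0, 11.4, 0, 0, 0]

```text
time_s: 6.17
position: [0.5213, -0.0601, 0.0469]
tool_rot: [[0.632, 0.775, 0.001], [0.775, -0.632, -0.0], [0.0, 0.001, -1.0]]
ft_force: [0.4, 0.3, -1.7]
grip_width: 0.0431
gripper_force: 31.1
```

Emit:
jog_arm:
  targets:
    - [0, 0, 0.1, 0, 0, 0]
    - [0, 0, 0.2, 0, 0, 0]
    - [0, 0, 0.2, 0, 0, 0]

```text
time_s: 6.42
position: [0.5212, -0.0605, 0.0448]
tool_rot: [[0.632, 0.775, 0.001], [0.775, -0.632, -0.0], [0.0, 0.001, -1.0]]
ft_force: [-0.0, -0.0, 0.8]
grip_width: 0.0434
gripper_force: 31.2
```

Emit:
jog_arm:
  targets:
    - [0, 0, 0, 0, 0, 0]
    - [0, 0, 0, 0, 0, 0]

```text
time_s: 6.58
position: [0.5211, -0.0605, 0.0448]
tool_rot: [[0.632, 0.775, 0.001], [0.775, -0.632, -0.0], [0.0, 0.001, -1.0]]
ft_force: [-0.1, -0.2, 3.1]
grip_width: 0.0431
gripper_force: 31.4
```

Emit:
jog_arm:
  targets:
    - [0, 0, 0, 0, 0, 0]
    - [0, 0, 0, 0, 0, 0]
    - [0, 0, 0, 0, 0, 0]
    - [0, 0, 0, 0, 0, 0]
    - [0, 0, 0, 0, 0, 0]
  hand: 0.8

```text
time_s: 7.0
position: [0.5209, -0.0605, 0.0443]
tool_rot: [[0.632, 0.775, -0.0], [0.775, -0.632, -0.0], [-0.0, -0.0, -1.0]]
ft_force: [-0.0, -1.2, 0.3]
grip_width: 0.068
gripper_force: 0.0
```

Emit:
jog_arm:
  targets:
    - [0, 0, -2, 0, 0, 0]
    - [0, 0, -6, 0, 0, 0]
    - [0, 0, -10, 0, 0, 0]
    - [0, 0, -14, 0, 0, 0]
    - [0, 0, -17, 0, 0, 0]
    - [0, 0, -17, 0, 0, 0]

```text
time_s: 7.5
position: [0.5229, -0.061, 0.2206]
tool_rot: [[0.632, 0.775, 0.011], [0.775, -0.632, -0.004], [0.004, 0.011, -1.0]]
ft_force: [0.7, -0.1, 0.1]
grip_width: 0.0683
gripper_force: 0.0
```

Run:
```python
from h import *
np.set_printoptions(precision=1,suppress=True)
o=env.observe();print(o["time_s"],o["position"]*1000,o["tool_rot"])
a=np.radians(50.8); L=np.array([np.cos(a),np.sin(a)]); X=np.array([L[1],-L[0]]); O=np.array([521,-61.])
im=env.get_image("wrist");save("w1.png",im["frame"])
for c in("top","scene"):
    im=env.get_image(c); P=pts(im)*1000; ok=im["depth"]>0
    d=P[...,:2]-O; bx=d@X; by=d@L; z=P[...,2]
    for lo in range(105,165,10):
        t=ok&(z>lo)&(z<=lo+10)&(abs(bx)<60)&(by<-100)&(by>-220)
        if t.sum(): print(c,lo+5,t.sum(),np.median(bx[t]),np.median(by[t]),np.median(P[t][:,:2],0))
D=down
chain([((.404,-.153,.215),D(-61.1)),((.404,-.153,.107),D(-61.1))],(.521,-.061,.214),D(-39.2))
```

```text
7.5 [522.9 -61.  220.6] [[ 0.6  0.8  0. ]
 [ 0.8 -0.6 -0. ]
 [ 0.   0.  -1. ]]
top 110 12 -29.380576233052167 -133.1279613438681 [ 414.  -145.5]
top 120 14 -33.00251360339481 -140.18260139412595 [ 407.2 -148.4]
top 130 13 -36.91481997272162 -147.1881877316904 [ 400.3 -152.1]
top 140 12 -39.28788974665764 -153.1369498688161 [ 394.2 -154.5]
top 150 21 -42.16445902026334 -161.61572443334984 [ 386.1 -159.4]
top 160 7 -43.62421094004227 -165.00793970877075 [ 383.2 -163.3]
scene 110 17 -26.29913857309292 -133.23931271057575 [ 415.4 -148.9]
scene 120 13 -28.585610789864962 -141.12333658804934 [ 408.5 -153. ]
scene 130 19 -32.46666850598762 -147.7188709435698 [ 404.3 -155. ]
scene 140 18 -36.121632208794225 -156.16688999428905 [ 394.3 -159.5]
scene 150 12 -39.63556895408409 -164.07228981806747 [ 387.5 -163.6]
scene 160 8 -40.317875569642155 -166.17922365307805 [ 386.6 -164.4]
[-14.5  -3.2  -0.1] [ 0.   0.  21.9] rows 3.6
[ 0.   0.  10.8] [0. 0. 0.] rows 2.6
```

View pics/w1.png

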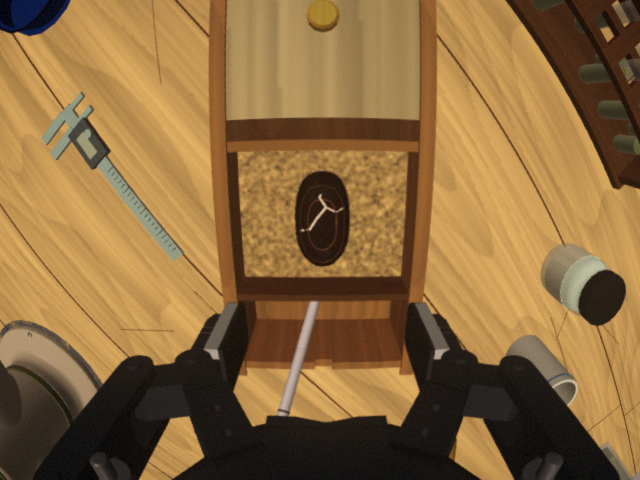

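Emit:
jog_arm:
  targets:
    - [-4, -0.9, 0, 0, 0, 6]
    - [-8, -1.8, 0, 0, 0, 12]
    - [-12, -2.7, 0, 0, 0, 18]
    - [-14.5, -3.2, 0, 0, 0, 21.9]
    - [-14.5, -3.2, 0, 0, 0, 21.9]
    - [-14.5, -3.2, 0, 0, 0, 21.9]

```text
time_s: 8.15
position: [0.4035, -0.1529, 0.2132]
tool_rot: [[0.877, 0.481, -0.002], [0.481, -0.877, 0.002], [-0.001, -0.002, -1.0]]
ft_force: [-0.1, -0.4, -0.6]
grip_width: 0.0684
gripper_force: 0.0
```

Emit:
jog_arm:
  targets:
    - [0, 0, 3.5, 0, 0, 0]
    - [0, 0, 7, 0, 0, 0]
    - [0, 0, 9.8, 0, 0, 0]
    - [0, 0, 10.8, 0, 0, 0]
    - [0, 0, 10.8, 0, 0, 0]
    - [0, 0, 10.8, 0, 0, 0]

```text
time_s: 8.65
position: [0.4048, -0.1519, 0.1058]
tool_rot: [[0.875, 0.485, -0.001], [0.485, -0.875, 0.001], [-0.001, -0.002, -1.0]]
ft_force: [-0.4, -0.3, -0.0]
grip_width: 0.0683
gripper_force: 0.0
```

Emit:
jog_arm:
  targets:
    - [0, 0, 0, 0, 0, 0]
    - [0, 0, 0, 0, 0, 0]
    - [0, 0, 0, 0, 0, 0]
    - [0, 0, 0, 0, 0, 0]
    - [0, 0, 0, 0, 0, 0]
    - [0, 0, 0, 0, 0, 0]
    - [0, 0, 0, 0, 0, 0]
    - [0, 0, 0, 0, 0, 0]
  hand: 0
  newtons: 60

```text
time_s: 9.32
position: [0.4046, -0.1528, 0.1066]
tool_rot: [[0.876, 0.483, 0.0], [0.483, -0.876, -0.001], [0.0, 0.001, -1.0]]
ft_force: [-1.3, -2.1, 3.1]
grip_width: 0.0082
gripper_force: 58.4
```

```bash
cat > pr.py <<'E'
from h import *
np.set_printoptions(precision=4,suppress=True)
D=down; az=np.radians(-151.1); t=np.radians(34.5)
a=np.array([np.cos(az)*np.sin(t),np.sin(az)*np.sin(t),np.cos(t)])
R0=D(-61.1); p0=np.array([.404,-.153,.107]); 
p1=p0+.13*a+[0,0,.03]
# upright then yaw
ax=np.cross(a,[0,0,1]); ax/=np.linalg.norm(ax)
Rf=Ro.from_rotvec([0,0,np.radians(109)]).as_matrix()@Ro.from_rotvec(ax*t).as_matrix()@R0
tip=np.array([.4745,-.1134,.008]); tt=R0.T@(tip-p0)
E
python3 - <<'E'
from pr import *
o=env.observe();print(o["time_s"],o["position"],o["tool_rot"],o["grip_width"],o["q"])
print("tool z final",Rf[:,2],"tip in tool",tt)
cup=np.array([.604,-.381])
pf=np.r_[cup,.15]-Rf@tt; print(p1,pf)
pm=np.array([.45,-.28,.30])
chain([(p1,R0),(pm,Rf),(pf,Rf)],p0,R0)
E
```

```text
9.3167 [ 0.4046 -0.1528  0.1066] [[ 0.8756  0.483   0.0005]
 [ 0.483  -0.8756 -0.0007]
 [ 0.0001  0.0008 -1.    ]] 0.008185401838380978 [-36.4498  18.9112 103.2932  -0.0177  57.7499  24.681 ]
tool z final [ 0.4203 -0.3797 -0.8241] tip in tool [ 0.0809 -0.0006  0.099 ]
[ 0.3395 -0.1886  0.2441] [ 0.6122 -0.3876  0.2774]
[ -7.36   0.   -13.71] [0. 0. 0.] rows 3.7
[ 5.25 13.34 -5.59] [ -32.7  -23.3 -105.2] rows 15.7
[-14.59   2.89  12.77] [0. 0. 0.] rows 4.7
```

Emit:
jog_arm:
  targets:
    - [-1.5, 0, -2.2, 0, 0, 0]
    - [-3.5, 0, -5.1, 0, 0, 0]
    - [-5.5, 0, -8, 0, 0, 0]
    - [-7.4, 0, -10.7, 0, 0, 0]
    - [-7.4, 0, -13.7, 0, 0, 0]
    - [-7.4, 0, -13.7, 0, 0, 0]
    - [-7.4, 0, -13.7, 0, 0, 0]

```text
time_s: 9.9
position: [0.3398, -0.1885, 0.2441]
tool_rot: [[0.876, 0.483, 0.002], [0.483, -0.876, -0.002], [0.001, 0.002, -1.0]]
ft_force: [-0.0, -0.2, -0.2]
grip_width: 0.0081
gripper_force: 59.0
```

Run:
```python
from pr import *
o=env.observe();print(o["time_s"],o["position"],o["grip_width"],o["gripper_force"])
p=o["position"];R=o["tool_rot"]
for c in("top","scene"):
    im=env.get_image(c); P=pts(im); ok=im["depth"]>0
    exp=p+R@tt; pc=p+R@np.array([0,0,-.019]); u=(pc-exp)/np.linalg.norm(pc-exp)
    d=P-exp; s=d@u; off=np.linalg.norm(d-s[...,None]*u,axis=-1)
    for lo in range(-20,130,15):
        m=ok&(s*1000>lo)&(s*1000<=lo+15)&(off<.04)&(P[...,2]>.104)
        if m.sum(): print(c,lo,m.sum(),(np.median(d[m],0)-u*np.median(s[m]))*1000, "pos",np.median(P[m],0))
```

```text
9.9 [ 0.3398 -0.1885  0.2441] 0.008057869526823098 58.98851931095123
top -5 10 [3.3948 2.1157 3.0361] pos [ 0.4121 -0.148   0.1511]
top 10 26 [2.8555 3.1968 1.7813] pos [ 0.405  -0.1506  0.1609]
top 25 17 [1.4095 3.3026 1.653 ] pos [ 0.396  -0.1547  0.1732]
top 40 18 [1.6246 2.9428 2.9174] pos [ 0.3884 -0.1594  0.1876]
top 55 11 [0.1501 2.9776 1.553 ] pos [ 0.3813 -0.1625  0.1957]
top 100 4 [-1.852   2.7806 -0.6351] pos [ 0.3531 -0.1772  0.2371]
top 115 4 [-2.1076  4.5232  0.5095] pos [ 0.3495 -0.1774  0.2439]
scene -5 14 [ 3.1413 -0.3491  2.336 ] pos [ 0.4111 -0.1509  0.1517]
scene 10 21 [4.245  0.2344 2.4368] pos [ 0.4063 -0.1536  0.1616]
scene 25 19 [ 2.0237 -0.7504  1.0572] pos [ 0.3962 -0.159   0.1734]
scene 40 19 [ 2.7601 -0.5918  1.3953] pos [ 0.3895 -0.1629  0.1861]
scene 55 19 [ 1.2179 -0.7994  2.0102] pos [ 0.3805 -0.1673  0.1991]
scene 70 19 [ 3.1122 -1.0363  1.5934] pos [ 0.375  -0.1716  0.211 ]
scene 85 19 [ 0.8352 -0.9219  0.8581] pos [ 0.3654 -0.1756  0.2226]
scene 100 18 [ 0.8406 -0.7115  1.3513] pos [ 0.358  -0.1795  0.2353]
scene 115 27 [ 1.9604 -0.6538 -0.0649] pos [ 0.3505 -0.1842  0.2483]
```

Run:
```python
from pr import *
pm=np.array([.45,-.28,.30]); cup=np.array([.604,-.381])
Rm=R0@Ro.from_rotvec(np.radians([-16.4,-11.7,-52.6])).as_matrix(); 
q1=p0+R0@[-.074,0,-.137]; q2=q1+R0@[.026,.067,-.028]; print(q1,q2)
pf=np.r_[cup,.15]-Rf@tt
R2=Rm@Ro.from_rotvec(np.radians([-16.4,-11.7,-52.6])).as_matrix()
print(R2@R0.T@a)
chain([(pm,Rf),(pf,Rf)],q2,Rm)
```

```text
[ 0.3392 -0.1888  0.244 ] [ 0.3944 -0.2349  0.272 ]
[-0.0017  0.0015  1.    ]
[-4.21  6.41 -0.6 ] [-16.3 -11.6 -52.6] rows 7.9
[-14.59   2.89  12.77] [0. 0. 0.] rows 4.7
```

Emit:
jog_arm:
  targets:
    - [0.3, 0.8, -0.4, -2, -1.5, -6.6]
    - [0.7, 1.7, -0.7, -4.1, -2.9, -13.2]
    - [1, 2.5, -1.1, -6.1, -4.4, -19.7]
    - [1.3, 3.4, -1.4, -8.2, -5.9, -26.3]
    - [1.6, 4.2, -1.8, -10.2, -7.3, -32.9]
    - [2, 5, -2.1, -12.3, -8.8, -39.5]
    - [2.3, 5.9, -2.5, -14.3, -10.2, -46]
    - [2.6, 6.7, -2.8, -16.4, -11.7, -52.6]

```text
time_s: 10.67
position: [0.3953, -0.234, 0.2698]
tool_rot: [[0.149, 0.982, 0.113], [0.944, -0.107, -0.312], [-0.295, 0.153, -0.943]]
ft_force: [0.2, -0.4, 0.1]
grip_width: 0.0083
gripper_force: 58.6
```

Emit:
jog_arm:
  targets:
    - [-0.5, 0.8, -0.1, -2, -1.5, -6.6]
    - [-1, 1.6, -0.1, -4.1, -2.9, -13.2]
    - [-1.6, 2.4, -0.2, -6.1, -4.4, -19.7]
    - [-2.1, 3.2, -0.3, -8.2, -5.9, -26.3]
    - [-2.6, 4, -0.4, -10.2, -7.3, -32.9]
    - [-3.2, 4.8, -0.4, -12.3, -8.8, -39.5]
    - [-3.7, 5.6, -0.5, -14.3, -10.2, -46]
    - [-4.2, 6.4, -0.6, -16.4, -11.7, -52.6]

```text
time_s: 11.33
position: [0.4506, -0.2789, 0.2974]
tool_rot: [[-0.615, 0.666, 0.422], [0.548, 0.746, -0.379], [-0.567, -0.002, -0.824]]
ft_force: [0.0, 0.5, -0.4]
grip_width: 0.008
gripper_force: 58.6
```

Emit:
jog_arm:
  targets:
    - [-2.8, 0.6, 2.5, 0, 0, 0]
    - [-5.6, 1.1, 4.9, 0, 0, 0]
    - [-8.4, 1.7, 7.3, 0, 0, 0]
    - [-11.2, 2.2, 9.8, 0, 0, 0]
    - [-13.5, 2.7, 11.8, 0, 0, 0]
    - [-14.6, 2.9, 12.8, 0, 0, 0]
    - [-14.6, 2.9, 12.8, 0, 0, 0]
    - [-14.6, 2.9, 12.8, 0, 0, 0]

```text
time_s: 12.0
position: [0.6129, -0.3867, 0.274]
tool_rot: [[-0.612, 0.67, 0.419], [0.553, 0.742, -0.378], [-0.565, 0.0, -0.825]]
ft_force: [-0.5, 0.4, -0.3]
grip_width: 0.0079
gripper_force: 58.9
```

Run:
```python
from pr import *
o=env.observe();p=o["position"];R=o["tool_rot"];print(o["time_s"],p,R,o["grip_width"],"tip exp",p+R@tt,o["q"])
for c in("top","scene"):
    im=env.get_image(c); P=pts(im); ok=im["depth"]>0
    for lo in range(90,300,15):
        m=ok&(P[...,2]*1000>lo)&(P[...,2]*1000<=lo+15)&(np.hypot(P[...,0]-.604,P[...,1]+.381)<.04)
        if m.sum()>3:
            q=P[m]; print(c,lo,m.sum(),np.median(q,0),q[:,:2].min(0),q[:,:2].max(0))
            if lo==90: print(cv2.minEnclosingCircle((q[:,:2]*1000).astype(np.float32)))
    if c=="scene": save("s2.png",im["frame"][200:360,80:300],3)
```

```text
12.0 [ 0.6129 -0.3867  0.274 ] [[-0.6125  0.6703  0.419 ]
 [ 0.5532  0.7421 -0.3785]
 [-0.5646  0.     -0.8253]] 0.007921713497343332 tip exp [ 0.6045 -0.3799  0.1467] [-41.4518  25.1414  69.2852  -0.4609  51.1986 -89.1851]
top 90 14 [ 0.5837 -0.3601  0.093 ] [ 0.578  -0.3711] [ 0.592  -0.3529]
((584.9949951171875, -361.9957275390625), 11.51778793334961)
scene 90 222 [ 0.6119 -0.381   0.0975] [ 0.5754 -0.4089] [ 0.6343 -0.3536]
((605.2161865234375, -380.706787109375), 30.762298583984375)
scene 150 24 [ 0.6058 -0.3786  0.1579] [ 0.5969 -0.3853] [ 0.6102 -0.3728]
scene 165 21 [ 0.6058 -0.3778  0.1703] [ 0.5994 -0.3838] [ 0.6133 -0.3744]
scene 180 21 [ 0.605  -0.3792  0.1862] [ 0.6013 -0.3835] [ 0.6107 -0.375 ]
scene 195 23 [ 0.6052 -0.3791  0.2021] [ 0.6033 -0.3849] [ 0.611  -0.3749]
scene 210 22 [ 0.6066 -0.38    0.2173] [ 0.6016 -0.3855] [ 0.6109 -0.3758]
scene 225 24 [ 0.6067 -0.3805  0.2325] [ 0.5998 -0.3864] [ 0.6123 -0.376 ]
scene 240 22 [ 0.6069 -0.3806  0.2489] [ 0.6012 -0.3853] [ 0.6116 -0.3761]
scene 255 20 [ 0.6079 -0.3802  0.2624] [ 0.6    -0.3852] [ 0.6115 -0.3772]
scene 270 33 [ 0.6142 -0.3817  0.2819] [ 0.5977 -0.401 ] [ 0.6224 -0.3685]
scene 285 115 [ 0.6135 -0.381   0.2926] [ 0.5909 -0.4002] [ 0.6254 -0.3599]
```

View pics/s2.png

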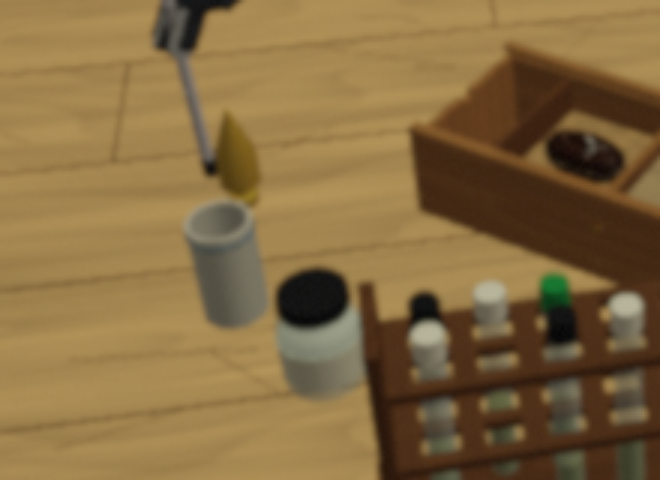

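The probe hangs upright with its black tip at crop (210,165), just above and behind the rim in this view. By depth it is over the cup centre (605,-380). Lowering it now.

Emit:
jog_arm:
  targets:
    - [1.5, 0, 2.2, 0, 0, 0]
    - [3.1, 0, 4.5, 0, 0, 0]
    - [4.7, 0, 6.8, 0, 0, 0]
    - [6.1, 0, 8.9, 0, 0, 0]
    - [7, 0, 10.2, 0, 0, 0]
    - [7.4, 0, 10.8, 0, 0, 0]
    - [7.6, 0, 11.1, 0, 0, 0]
    - [7.6, 0, 11.1, 0, 0, 0]

```text
time_s: 12.77
position: [0.6131, -0.3875, 0.1429]
tool_rot: [[-0.61, 0.671, 0.422], [0.552, 0.742, -0.381], [-0.569, 0.0, -0.823]]
ft_force: [0.5, 0.5, 0.1]
grip_width: 0.0082
gripper_force: 58.9
```

Emit:
jog_arm:
  targets:
    - [0.1, 0, 0.15, 0, 0, 0]
    - [0.2, 0, 0.3, 0, 0, 0]
    - [0.2, 0, 0.3, 0, 0, 0]

```text
time_s: 13.02
position: [0.6134, -0.3878, 0.1396]
tool_rot: [[-0.61, 0.671, 0.422], [0.552, 0.742, -0.382], [-0.569, 0.0, -0.822]]
ft_force: [0.0, -1.2, 0.1]
grip_width: 0.0084
gripper_force: 58.9
```

Emit:
jog_arm:
  targets:
    - [0.1, 0, 0.15, 0, 0, 0]
    - [0.2, 0, 0.25, 0, 0, 0]
    - [0.2, 0, 0.25, 0, 0, 0]

```text
time_s: 13.27
position: [0.6133, -0.3877, 0.136]
tool_rot: [[-0.61, 0.671, 0.422], [0.552, 0.742, -0.382], [-0.569, 0.0, -0.822]]
ft_force: [-0.6, 0.2, 0.7]
grip_width: 0.0079
gripper_force: 58.9
```

Emit:
jog_arm:
  targets:
    - [0.1, 0, 0.15, 0, 0, 0]
    - [0.2, 0, 0.25, 0, 0, 0]
    - [0.2, 0, 0.25, 0, 0, 0]

```text
time_s: 13.52
position: [0.6142, -0.3885, 0.1355]
tool_rot: [[-0.607, 0.671, 0.426], [0.549, 0.742, -0.385], [-0.574, 0.0, -0.819]]
ft_force: [-1.8, 0.7, 12.0]
grip_width: 0.0082
gripper_force: 59.7
```

Emit:
jog_arm:
  targets:
    - [-0.1, 0, -0.15, 0, 0, 0]
    - [-0.1, 0, -0.15, 0, 0, 0]

```text
time_s: 13.68
position: [0.6135, -0.3878, 0.1358]
tool_rot: [[-0.609, 0.671, 0.423], [0.551, 0.742, -0.383], [-0.571, -0.0, -0.821]]
ft_force: [0.1, 0.1, 6.6]
grip_width: 0.0084
gripper_force: 59.5
```

Emit:
jog_arm:
  targets:
    - [0, 0, 0, 0, 0, 0]
    - [0, 0, 0, 0, 0, 0]
    - [0, 0, 0, 0, 0, 0]
    - [0, 0, 0, 0, 0, 0]
    - [0, 0, 0, 0, 0, 0]
  hand: 0.6

```text
time_s: 14.1
position: [0.6128, -0.3873, 0.1338]
tool_rot: [[-0.611, 0.671, 0.421], [0.552, 0.742, -0.381], [-0.568, 0.0, -0.823]]
ft_force: [-0.3, -0.6, 0.8]
grip_width: 0.0511
gripper_force: 0.0
```

Emit:
jog_arm:
  targets:
    - [0, 0, -1.5, 0, 0, 0]
    - [0, 0, -4, 0, 0, 0]
    - [0, 0, -7, 0, 0, 0]
    - [0, 0, -10, 0, 0, 0]
    - [0, 0, -13, 0, 0, 0]
    - [0, 0, -15, 0, 0, 0]
    - [0, 0, -15, 0, 0, 0]

```text
time_s: 14.68
position: [0.5495, -0.3296, 0.2623]
tool_rot: [[-0.608, 0.67, 0.426], [0.549, 0.742, -0.385], [-0.574, 0.0, -0.819]]
ft_force: [1.0, 0.5, 1.0]
grip_width: 0.0515
gripper_force: 0.0
```

Run:
```python
from pr import *
o=env.observe();p=o["position"];R=o["tool_rot"];print(o["time_s"],p,R,o["grip_width"],o["q"])
im=env.get_image("scene"); save("s3.png",im["frame"][180:340,80:340],3)
P=pts(im);ok=im["depth"]>0
for lo in range(105,205,15):
    m=ok&(P[...,2]*1000>lo)&(P[...,2]*1000<=lo+15)&(np.hypot(P[...,0]-.604,P[...,1]+.381)<.08)
    if m.sum()>3: print(lo,m.sum(),np.median(P[m],0))
for c in("top","scene"):
    im=env.get_image(c);P=pts(im);ok=im["depth"]>0
    a=np.radians(50.8); L=np.array([np.cos(a),np.sin(a)]); X=np.array([L[1],-L[0]]); d=P[...,:2]-[.521,-.061]; bx=d@X;by=d@L
    m=ok&(abs(bx)<.03)&(by>.05)&(P[...,2]>.103)&(P[...,2]<.13); print("knob",m.sum(),np.median(bx[m]),np.median(by[m]),np.median(P[m],0),by[m].min(),by[m].max())
k=np.array([.521,-.061])+.158*L; print(k)
Rt=down(-39.2); chain([(np.r_[k,.20],Rt),(np.r_[k,.098],Rt),(np.r_[k-.222*L,.098],Rt)])
```

```text
14.6833 [ 0.5495 -0.3296  0.2623] [[-0.6077  0.6704  0.4258]
 [ 0.5491  0.742  -0.3845]
 [-0.5737  0.0001 -0.8191]] 0.05145093681957 [-41.3435  17.2048  84.1421  -0.6186  43.6468 -88.9308]
105 25 [ 0.6193 -0.3939  0.11  ]
120 21 [ 0.6212 -0.3983  0.1274]
135 19 [ 0.6231 -0.401   0.1418]
150 21 [ 0.6273 -0.4043  0.1584]
165 22 [ 0.6274 -0.4057  0.172 ]
180 21 [ 0.6297 -0.4094  0.1862]
knob 65 -0.0016820364870248456 0.15727541654610208 [0.6187 0.0624 0.1112] 0.14697704654067498 0.16825954692873296
knob 59 0.00447737885209372 0.15766716902837313 [0.6236 0.0594 0.1141] 0.14616571216603752 0.16811456876603212
[0.6209 0.0614]
[20.51 33.82 -7.24] [26.2 27.6 84.2] rows 12.9
[ 0.   0.  10.2] [0. 0. 0.] rows 2.4
[-22.2  -0.    0. ] [0. 0. 0.] rows 5.3
```

View pics/s3.png

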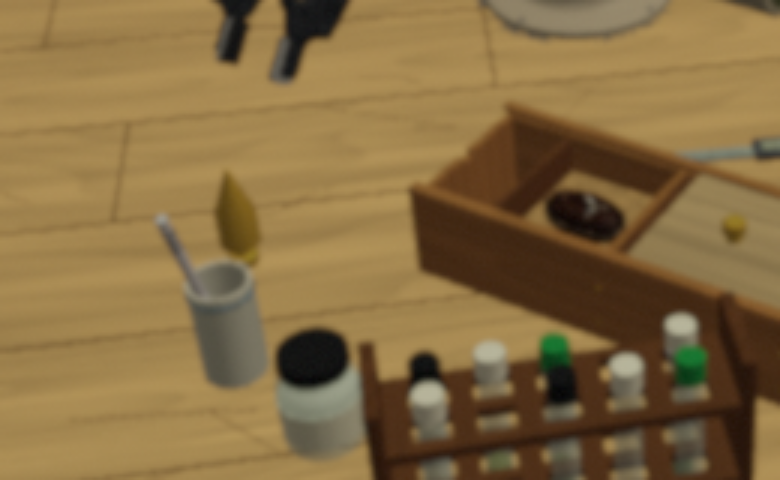

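The probe stands in the cup leaning about 14°, with its rod top at crop (160,218). The mussel is on the cork at (585,215). Next is the lid.

Emit:
jog_arm:
  targets:
    - [1.3, 2.4, -0.8, 1.9, 2, 6]
    - [2.6, 4.8, -1.5, 3.7, 3.9, 12]
    - [3.9, 7.2, -2.3, 5.6, 5.9, 18]
    - [5.2, 9.7, -3, 7.5, 7.9, 24.1]
    - [6.5, 12.1, -3.8, 9.4, 9.9, 30.1]
    - [7.8, 14.5, -4.5, 11.2, 11.8, 36.1]
    - [9.1, 16.9, -5.3, 13.1, 13.8, 42.1]
    - [9.1, 16.9, -5.3, 13.1, 13.8, 42.1]

```text
time_s: 15.5
position: [0.5867, -0.1308, 0.2476]
tool_rot: [[-0.035, 0.99, 0.136], [0.956, 0.073, -0.284], [-0.292, 0.12, -0.949]]
ft_force: [-0.6, 1.0, -0.4]
grip_width: 0.0513
gripper_force: 0.0
```

```bash
python3 -c "
from h import *
o=env.observe();print(o['time_s'],o['position'],o['tool_rot'],o['q'])
Rt=down(-39.2);chain([((.621,.061,.22),Rt),((.621,.061,.098),Rt),((.621-.222*.632,.061-.222*.775,.098),Rt)])"
```

```text
15.5 [ 0.58673634 -0.13079758  0.24759333] [[-0.03495362  0.99013197  0.13570895]
 [ 0.95592689  0.07273368 -0.28445315]
 [-0.29151677  0.11978517 -0.94903608]] [-18.18182928  22.16573443  73.23091979 -13.85034885  72.18261583
 -18.53284901]
[19.02  4.46 -2.37] [12.9 13.6 42. ] rows 6.4
[ 0.   0.  12.2] [0. 0. 0.] rows 2.9
[-22.2   0.    0. ] [0. 0. 0.] rows 5.3
```

Emit:
jog_arm:
  targets:
    - [2.7, 0.6, -0.3, 1.8, 1.9, 6]
    - [5.4, 1.3, -0.7, 3.7, 3.9, 12]
    - [8.2, 1.9, -1, 5.5, 5.8, 18]
    - [10.9, 2.5, -1.4, 7.4, 7.8, 24]
    - [13.6, 3.2, -1.7, 9.2, 9.7, 30]
    - [16.3, 3.8, -2, 11.1, 11.7, 36]
    - [19, 4.5, -2.4, 12.9, 13.6, 42]
    - [19, 4.5, -2.4, 12.9, 13.6, 42]
  hand: 0.7

```text
time_s: 16.17
position: [0.6201, 0.0596, 0.2188]
tool_rot: [[0.632, 0.775, -0.001], [0.775, -0.632, -0.001], [-0.002, 0.0, -1.0]]
ft_force: [0.4, -0.2, -0.1]
grip_width: 0.0593
gripper_force: 0.0
```

Emit:
jog_arm:
  targets:
    - [0, 0, 0, 0, 0, 0]
    - [0, 0, 0, 0, 0, 0]

```text
time_s: 16.33
position: [0.6196, 0.0561, 0.2207]
tool_rot: [[0.629, 0.777, 0.002], [0.777, -0.629, -0.006], [-0.004, 0.005, -1.0]]
ft_force: [0.4, 0.3, 0.0]
grip_width: 0.0599
gripper_force: 0.0
```

```bash
python3 -c "
from h import *
o=env.observe();print(o['time_s'],o['position'],o['tool_rot'])
im=env.get_image('wrist');f=240/np.tan(np.radians(im['fovy'])/2);T=np.array(im['cam_to_world'])
hs=cv2.cvtColor(im['frame'],cv2.COLOR_RGB2HSV);m=cv2.inRange(hs,(18,130,100),(32,255,255));n,l,s,c=cv2.connectedComponentsWithStats(m)
for i in np.argsort(-s[1:,4])[:4]+1:
  u,v=c[i];x,y=u-im['cx'],v-im['cy'];r=np.hypot(x,y);ray=T[:3,:3]@[np.sin(r/f)*x/r,np.sin(r/f)*y/r,np.cos(r/f)];print(s[i],T[:3,3]+ray*(.112-T[2,3])/ray[2])
Rt=down(-39.2);chain([((.621,.061,.22),Rt)])"
```

```text
16.3333 [0.61961773 0.05613322 0.2206555 ] [[ 0.62911976  0.77730688  0.00152854]
 [ 0.77730037 -0.62910314 -0.00577657]
 [-0.00352856  0.0048223  -0.99998215]]
[  291     0   349   439 15438] [0.73909414 0.01646661 0.112     ]
[  63  107  161  215 8925] [0.53522097 0.15709424 0.112     ]
[   0  159  169  226 6739] [0.40922094 0.16893997 0.112     ]
[ 139    0  187  158 6431] [0.64167929 0.20483241 0.112     ]
[ 0.48 -0.2   0.1 ] [0.3 0.2 0.2] rows 0.1
```

Emit:
jog_arm:
  targets:
    - [0.5, -0.2, 3.5, 0.3, 0.2, 0.2]
    - [0.5, -0.2, 7, 0.3, 0.2, 0.2]
    - [0.5, -0.2, 10, 0.3, 0.2, 0.2]
    - [0.5, -0.2, 11.8, 0.3, 0.2, 0.2]
    - [0.5, -0.2, 12.2, 0.3, 0.2, 0.2]
    - [0.5, -0.2, 12.2, 0.3, 0.2, 0.2]

```text
time_s: 16.88
position: [0.6212, 0.061, 0.0989]
tool_rot: [[0.633, 0.774, -0.001], [0.774, -0.633, 0.001], [0.0, -0.001, -1.0]]
ft_force: [0.5, 0.9, 0.3]
grip_width: 0.0596
gripper_force: 0.0
```

Emit:
jog_arm:
  targets:
    - [0, 0, 0, 0, 0, 0]
    - [0, 0, 0, 0, 0, 0]
    - [0, 0, 0, 0, 0, 0]
    - [0, 0, 0, 0, 0, 0]
    - [0, 0, 0, 0, 0, 0]
    - [0, 0, 0, 0, 0, 0]
  hand: 0
  newtons: 30

```text
time_s: 17.38
position: [0.6218, 0.062, 0.1013]
tool_rot: [[0.633, 0.774, 0.003], [0.774, -0.633, 0.001], [0.003, 0.001, -1.0]]
ft_force: [-2.6, 1.2, 4.9]
grip_width: 0.0199
gripper_force: 29.3
```

Emit:
jog_arm:
  targets:
    - [-1, 0, 0, 0, 0, 0]
    - [-3, 0, 0, 0, 0, 0]
    - [-5, 0, 0, 0, 0, 0]
    - [-7, 0, 0, 0, 0, 0]
    - [-9, 0, 0, 0, 0, 0]
    - [-11, 0, 0, 0, 0, 0]
    - [-11, 0, 0, 0, 0, 0]

```text
time_s: 17.97
position: [0.5505, -0.0253, 0.1013]
tool_rot: [[0.635, 0.773, 0.002], [0.773, -0.635, 0.001], [0.002, 0.001, -1.0]]
ft_force: [-3.5, 0.6, 6.8]
grip_width: 0.0202
gripper_force: 29.8
```

Emit:
jog_arm:
  targets:
    - [-2, 0, 0, 0, 0, 0]
    - [-4, 0, 0, 0, 0, 0]
    - [-6, 0, 0, 0, 0, 0]
    - [-8, 0, 0, 0, 0, 0]
    - [-9.5, 0, 0, 0, 0, 0]
    - [-10.2, 0, 0, 0, 0, 0]
    - [-10.5, 0, 0, 0, 0, 0]
    - [-10.5, 0, 0, 0, 0, 0]

```text
time_s: 18.63
position: [0.4851, -0.1053, 0.1012]
tool_rot: [[0.634, 0.774, 0.003], [0.774, -0.634, 0.0], [0.002, 0.002, -1.0]]
ft_force: [-4.9, 1.3, 13.0]
grip_width: 0.0204
gripper_force: 30.3
```

Emit:
jog_arm:
  targets:
    - [-0.2, 0, -0.1, 0, 0, 0]
    - [-0.4, 0, -0.1, 0, 0, 0]
    - [-0.5, 0, -0.1, 0, 0, 0]
    - [-0.5, 0, -0.1, 0, 0, 0]

```text
time_s: 18.97
position: [0.4823, -0.1087, 0.1013]
tool_rot: [[0.633, 0.774, 0.002], [0.774, -0.633, 0.001], [0.002, 0.001, -1.0]]
ft_force: [-1.5, 1.5, 8.4]
grip_width: 0.0202
gripper_force: 30.6
```

Emit:
jog_arm:
  targets:
    - [-0.2, 0, 0, 0, 0, 0]
    - [-0.4, 0, 0, 0, 0, 0]
    - [-0.5, 0, 0, 0, 0, 0]
    - [-0.5, 0, 0, 0, 0, 0]

```text
time_s: 19.3
position: [0.482, -0.109, 0.1013]
tool_rot: [[0.634, 0.773, 0.01], [0.773, -0.634, 0.008], [0.012, 0.003, -1.0]]
ft_force: [17.6, 24.4, 3.2]
grip_width: 0.0205
gripper_force: 30.2
```

Emit:
jog_arm:
  targets:
    - [0.3, 0, 0, 0, 0, 0]
    - [0.3, 0, 0, 0, 0, 0]

```text
time_s: 19.47
position: [0.4822, -0.1088, 0.1012]
tool_rot: [[0.633, 0.774, 0.004], [0.774, -0.633, 0.002], [0.005, 0.002, -1.0]]
ft_force: [4.6, 9.9, 6.9]
grip_width: 0.02
gripper_force: 30.5
```

Emit:
jog_arm:
  targets:
    - [0, 0, 0, 0, 0, 0]
    - [0, 0, 0, 0, 0, 0]
    - [0, 0, 0, 0, 0, 0]
    - [0, 0, 0, 0, 0, 0]
    - [0, 0, 0, 0, 0, 0]
  hand: 0.7

```text
time_s: 19.88
position: [0.4808, -0.1102, 0.1002]
tool_rot: [[0.633, 0.774, 0.001], [0.774, -0.633, 0.001], [0.001, -0.0, -1.0]]
ft_force: [0.1, -0.2, 0.2]
grip_width: 0.0595
gripper_force: 0.0
```

Emit:
jog_arm:
  targets:
    - [0, 0, -2, 0, 0, 0]
    - [0, 0, -5, 0, 0, 0]
    - [0, 0, -9, 0, 0, 0]
    - [0, 0, -13, 0, 0, 0]
    - [0, 0, -17, 0, 0, 0]
    - [0, 0, -20, 0, 0, 0]
    - [0, 0, -20, 0, 0, 0]
    - [0, 0, -20, 0, 0, 0]

```text
time_s: 20.55
position: [0.4809, -0.1105, 0.3013]
tool_rot: [[0.633, 0.774, 0.004], [0.774, -0.633, -0.0], [0.002, 0.003, -1.0]]
ft_force: [-0.2, -1.0, -0.5]
grip_width: 0.0598
gripper_force: 0.0
```

Run:
```python
from h import *
im=env.get_image("wrist");A=im["frame"]
im=env.get_image("scene");B=cv2.resize(im["frame"][160:340,80:480],(800,360))
save("end.png",np.vstack([cv2.resize(A[100:430],(466,240)),B[:, :466]]) if 0 else np.vstack([np.hstack([cv2.resize(A,(320,240)),np.zeros((240,480,3),np.uint8)]),B]))
a=np.radians(50.8); L=np.array([np.cos(a),np.sin(a)]); X=np.array([L[1],-L[0]])
for c in("top","scene"):
    im=env.get_image(c);P=pts(im);ok=im["depth"]>0;d=P[...,:2]-[.521,-.061];bx=d@X;by=d@L;z=P[...,2]
    m=ok&(abs(bx)<.03)&(abs(by+.06)<.03)&(z>.103)&(z<.13);print("knob by",m.sum(),np.median(by[m]) if m.any() else 0)
    m=ok&(abs(bx)<.06)&(z>.088)&(z<.1)&(by<.15)&(by>-.2);print("lid by range",np.percentile(by[m],[.5,99.5]))
print(env.observe()["time_s"])
```

```text
knob by 0 0
lid by range [-0.13066716  0.14460961]
knob by 50 -0.06184567056607318
lid by range [-0.1354539   0.14747292]
20.75
```

View pics/end.png

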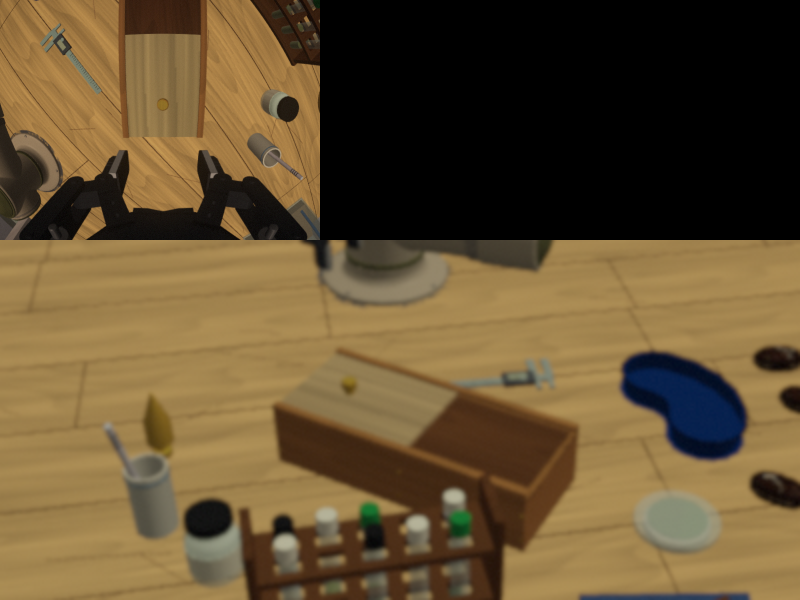

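The lid lies flush with the end wall, with its knob at (350,385). The probe leans in the upright cup at (130,460), and the dish and the bystanders are in place. I'm handing the job in.

```bash
python3 -c "
from rig import env
print(env.close_job())"
```

```text
the job is handed in; nothing more can be done
None
```

I handed the job in at about 21 s with the mussel on the cork bed, the lid slid to its stop, and the probe standing tip down in the cup; the verdict itself was not shown.

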